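# Free the compass block from two clamps of unknown thread hand

### The arm

A 6-joint arm with a two-finger parallel gripper is mounted at the origin on the work surface. World frame = base frame: x ahead of the robot, y to its left, z up, the work surface at z = 0. Lengths are in mm, angles in rad, forces in N, time in s.
With the tool pointing down it reaches from about 275 to 1000 mm from the base axis. Payload 8.4 kg.
Tool frame: the origin (TCP) lies midway between the tips of the shut fingers; the grasp point (between the pads) lies 19 mm behind it; z points along the fingers, y is the line along which they close (so a half turn about z gives the same grasp; the last joint's range is limited). The gripper opens to 85 mm and grips with 20 to 120 N. Pads are 22 mm wide; open, the fingers measure 114 mm over their backs; the gripper's body (76 mm by 85 mm) begins 54 mm behind the grasp point. The pads swing forward as they close: fully open they stand 13 mm farther back than shut.
Start: joints at [1.263, 0.353, 1.633, -0, 1.155, -0.002], TCP at [188.159, 596.007, 202.681] pointing down, gripper open.
Joint ranges: [-2.63, 2.63], [-0.92, 2.1], [0.06, 2.66], [-1.3, 4.44], [0, 2.69], [-3.02, 3.02]. Speed limits (rad/s): [2.22, 2.22, 2.79, 3.14, 3.14, 3.14].

### API

Orientations are given as [roll, pitch, yaw] about the fixed x, y, z axes, in that order (R = Rz(yaw) Ry(pitch) Rx(roll)).
In Python, from rig import monitor, imaging, r gives the robot as it stands.
- The arm moves only by the tool drive_tool, never from a script. Its argument "plan" is a list of rows, each an object of numbers: "x", "y", "z": the shift along the tool's x, y, z in units of 50 mm (1.0 is 50 mm); "ax", "ay", "az": the turn, a rotation vector about the tool's x, y, z in units of 6 degrees (1.0 is 6 degrees); "hand": the finger opening in mm, from 0 to 85.4. In form: [{"x": .., "y": .., "z": .., "ax": .., "ay": .., "az": .., "hand": ..}, ...]. A call has 1 to 8 rows; each row is the pose to reach, as a shift and turn from the pose commanded when the call began, along the tool's axes at that moment; what a row does not reach only later rows make up. A row lasts 1/10 s, in which the tool goes at most 50 mm and 8.59 degrees, less where a joint would pass 70% of its speed; a pose out of reach is approached as far as the arm can. A call with a gripper value outside its range is refused whole. The fingers move at their own pace and stop on an object; "grip_force" is the grip in N (left out, the last holds). Time passes only in rows, so rows that repeat a pose let the fingers close. It gives the time, the measured TCP pose, the force, the opening and the grip force at its end, in the units of the state.
- monitor.sense(): the state, without advancing time (a new reading comes with each control period).
- imaging.grab_frame(name): name is "scene" or "top" or "wrist"; returns the picture (420x560x3 uint8, red, green, blue); there is no depth.
- imaging.camera_info(name): a dict with "mtx" (3x3 intrinsics, pixels), "R" (3x3) and "t" (3): a world point X has camera coordinates R X + t. Camera axes: x right, y down, z forward; pixel columns grow to the right and rows downward; lengths in mm; the calibration is good to about 2 mm. The wrist camera is an equidistant fisheye: a pixel r from the principal point sees the ray r / f radians off the axis. A picture is of the moment at which its call begins: read the wrist's pose just before it. camera_info takes no time and is no camera call; for the wrist camera it gives the pose at the moment of the call.
- r.sign_off(): hands the job in; it is judged then, once.
The state is a dict: "clock": time; "qpos": joint angles; "qvel": joint speeds; "joint_efforts": joint torques, N m; "eef_pos": TCP position; "tcp_rot": TCP orientation; "contact_force": force on the tool from outside, world axes, zero at the start; "wrist_torque": the same for the moment, N m; "opening": opening from 0.0 (shut) to 1.0 (fully open); "grasp_force": force on a finger pad.
Only numpy, scipy, OpenCV 4.12 (cv2) and the standard library are available. Lean on these libraries where they do the work, as an engineer would, in place of code of your own. Each camera call takes 0.05 s, during which the arm holds its last target. There are 200 camera calls.

### The job

The teak compass block on the blue fixture plate is held down by two black clamp knobs; one has a right-hand thread and the other a left-hand thread, but nothing shows which is which. Feel which way each knob gives, never forcing one that stays bound, and back both off about a quarter turn; only then slide the block along the plate to the front (towards the robot), without lifting it, until it is clear of both clamp discs, and leave it lying square and wholly on the plate, with everything else left alone.

Things in the scene. Friction and masses are not known exactly. Their poses are not given: they have to be found in the camera images.
- fixture: blue steel plate, 240 (x) x 300 (y) x 12 mm, fixed on the bench; origin at the centre of its underside. x points to the rear (away from the robot, but for its yaw), y to its left. Two clamps stand at x = +30, y = +85 and -85 mm. A 20 mm high back stop right behind the compass block lets it leave only to the front (-x).
- block: compass block to free, 0.3-0.6 kg: steel foot 50 (x) x 146 (y) x 6 mm with its ends 10 mm under the clamp discs; on it teak 60 x 90 x 20 mm, a chrome bezel (56 mm across, top at 34 mm) and a brass pin. Origin: centre of its underside, on the plate; axes as the fixture's. Starts at fixture x = +30, y = 0; moved 60 to 100 mm to the front it is clear of the discs and wholly on the plate.
- pin (a point): point on the axis of the block's upright brass shadow pin (12 mm across, from 34 to 76 mm above the block's origin), 61 mm above the block's origin: a good place to grip; pinched along the fixture's x, the block cannot rock when pulled
- grip_a (a point): knob a: black flat upright bar 50 long x 12 thick x 24 mm high, on a 12 mm neck over a brass clamp disc (44 mm across). Point on the turning axis, 10 mm below the bar's top, 28 mm above the disc's top; x along the bar, y across it (pinch here), z up. Rises 1.5 mm per rad backed off. a and b may stand on either side of the block; one is right-hand, the other left-hand, unmarked.
- knob_a (a joint): how far knob a is backed off on its stud, rad: 0 tight, grows as it is loosened, whichever way that is, 2.4 at the most. It gives at about 0.2 N m of twist and drags as much while turning; the tightening way it stays at 0 however hard it is twisted.
- stud_a (a joint): elastic twist of the stud under knob a, rad, either sign, 0 unloaded: 2 N m per rad, so about 0.1 while the knob turns in the loosening direction; past 0.25 either way (0.5 N m) the stud is strained. The knob's bar turns with it.
- grip_b (a point): knob b: black flat upright bar 50 long x 12 thick x 24 mm high, on a 12 mm neck over a brass clamp disc (44 mm across). Point on the turning axis, 10 mm below the bar's top, 28 mm above the disc's top; x along the bar, y across it (pinch here), z up. Rises 1.5 mm per rad backed off. a and b may stand on either side of the block; one is right-hand, the other left-hand, unmarked.
- knob_b (a joint): how far knob b is backed off on its stud, rad: 0 tight, grows as it is loosened, whichever way that is, 2.4 at the most. It gives at about 0.2 N m of twist and drags as much while turning; the tightening way it stays at 0 however hard it is twisted.
- stud_b (a joint): elastic twist of the stud under knob b, rad, either sign, 0 unloaded: 2 N m per rad, so about 0.1 while the knob turns in the loosening direction; past 0.25 either way (0.5 N m) the stud is strained. The knob's bar turns with it.
- spare_bezel: spare chrome bezel ring, 44 mm across, 10 mm high, lying on the rear left of the fixture plate (leave alone)
- thumb_nut: brass thumb nut, 26 mm across, 22 mm high, standing on the rear right of the fixture plate (leave alone)
- ball_1: black iron quadrant ball, 60 mm across on a short foot, 66 mm high, on the bench (leave alone)
- ball_2: the second such ball (leave alone)
- teak_block: spare teak mounting block 90 x 60 x 35 mm on the bench (leave alone)
- jar: small jar, 56 mm across, 70 mm high, on the bench (leave alone)
Not all that is in view belongs to the job. There is more than one size of the block; the one meant has the size given above.

How it is judged (in metres and radians):
On the way:
1. both knobs are backed off, the block still in its place (value of joint each of knob_a, knob_b above 0.9 rad and distance of block from where it was at the start of the episode below 0.01 m), for 0.2 s.
At the end, for the whole second after the job is handed in: Both knobs are backed off more than 0.9 rad; the block lies flat and still on the fixture plate, its origin at fixture x between -92 and -20 mm and within 30 mm of the middle line, square to the fixture within 0.25 rad, and is released (value of joint each of knob_a, knob_b above 0.9 rad and x of block in the frame of fixture between -0.092 and -0.02 m and y of block in the frame of fixture between -0.03 and 0.03 m and z of block in the frame of fixture below 0.016 m and angle between block's own z axis and vertical below 0.05 rad and angle between the x axis of block and the x axis of fixture, either way round below 0.25 rad and linear speed of block below 0.01 m/s and contact force between the fingers and block below 0.1 N); the robot touches nothing.
It fails at once if the stud of knob a is strained (twisted past 0.25 rad, 0.5 N m) (value of joint stud_a above 0.25 rad or value of joint stud_a below -0.25 rad).
It fails at once if the stud of knob b is strained (twisted past 0.25 rad, 0.5 N m) (value of joint stud_b above 0.25 rad or value of joint stud_b below -0.25 rad).
It fails at once if the block is dragged (more than 10 mm) while a knob is still tight (distance of block from where it was at the start of the episode above 0.01 m and value of joint any of knob_a, knob_b below 0.8 rad).
It fails at once if the block is lifted off the plate (more than 10 mm) (z of block in the frame of fixture above 0.022 m).
It fails at once if a bystander is moved more than 20 mm (distance of any of spare_bezel, thumb_nut, ball_1, ball_2, teak_block, jar from where it was at the start of the episode above 0.02 m).
It also fails if it takes over 67 s, if anything falls off the work surface, if the arm or the gripper's body presses on something with over 40 N, if the wrist force passes 120 N, or if a joint passes its speed limit or range.

## Working session

There is one attempt and no reset: what is moved stays moved. The work goes in short steps, Python scripts to look and compute and a tool call to move; the robot and the scene stay as the last step left them, time stands still between calls to the robot, and variables do not carry over. Pictures are saved under pics/ and viewed, at most 10 in all, crops included, and the job is handed in when it is done.

Besides the shell and the picture viewer there is one more tool, called as name(argument=value, ...) on one line, values as JSON. drive_tool: Moves the arm, as the interface text tells. Its arguments: {"type":"object","properties":{"plan":{"type":"array","items":{"type":"object","properties":{"x":{"type":"number"},"y":{"type":"number"},"z":{"type":"number"},"ax":{"type":"number"},"ay":{"type":"number"},"az":{"type":"number"},"hand":{"type":"number"}}}},"grip_force":{"type":"number"}},"required":["plan"]}

```bash
mkdir -p pics; ls
python3 - <<'E'
from rig import monitor, imaging, r
import cv2,json
s=monitor.sense()
for k,v in s.items(): print(k,v)
for n in ("scene","top"):
    cv2.imwrite(f"pics/{n}0.png",imaging.grab_frame(n)[:,:,::-1])
    print(n,imaging.camera_info(n))
E
```

```text
pics
clock 0.0
qpos [ 1.26259540e+00  3.53664823e-01  1.63414055e+00  2.58004348e-05
  1.15520263e+00 -2.39931320e-03]
qvel [ 3.13190946e-05  1.47547704e-03  1.28910477e-03  2.22751681e-04
 -4.84870627e-04 -1.36096683e-03]
joint_efforts [-3.82243685e-03 -6.05241537e+01 -3.42068052e+01 -1.21925900e-04
  9.15923476e-03 -2.35749093e-05]
eef_pos [187.9938162  595.50865835 201.94855487]
tcp_rot [-3.14017737e+00 -2.69852334e-05  2.83578059e+00]
contact_force [ 0.80792424 -0.86146289 -0.24557568]
wrist_torque [-0.00434314  0.02611979  0.02764286]
grasp_force 0.0
opening 0.9990179950673231
scene {'mtx': array([[383.53015165,   0.        , 277.66178756],
       [  0.        , 383.53015165, 206.5138263 ],
       [  0.        ,   0.        ,   1.        ]]), 'R': array([[-0.05244924,  0.99852325,  0.01415613],
       [ 0.6566079 ,  0.04516313, -0.75287871],
       [-0.75240623, -0.03019289, -0.65800703]]), 't': array([  13.46840889, -277.47944202, 1423.25698561])}
top {'mtx': array([[484.2992982 ,   0.        , 281.33434159],
       [  0.        , 484.2992982 , 207.81941091],
       [  0.        ,   0.        ,   1.        ]]), 'R': array([[-1.52301262e-02, -9.99883914e-01,  4.48649856e-04],
       [-9.96524365e-01,  1.51421989e-02, -8.19140044e-02],
       [ 8.18977018e-02, -1.69465113e-03, -9.96639300e-01]]), 't': array([-6.58624921e-01,  4.90747038e+02,  1.32296421e+03])}
```

```bash
python3 -c "
import cv2
a=cv2.imread('pics/top0.png');cv2.imwrite('pics/top0b.png',cv2.resize(a,(784,588),interpolation=cv2.INTER_CUBIC))
a=cv2.imread('pics/scene0.png');cv2.imwrite('pics/scene0b.png',cv2.resize(a,(784,588),interpolation=cv2.INTER_CUBIC))"
```

```text
(no output)
```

View pics/top0b.png

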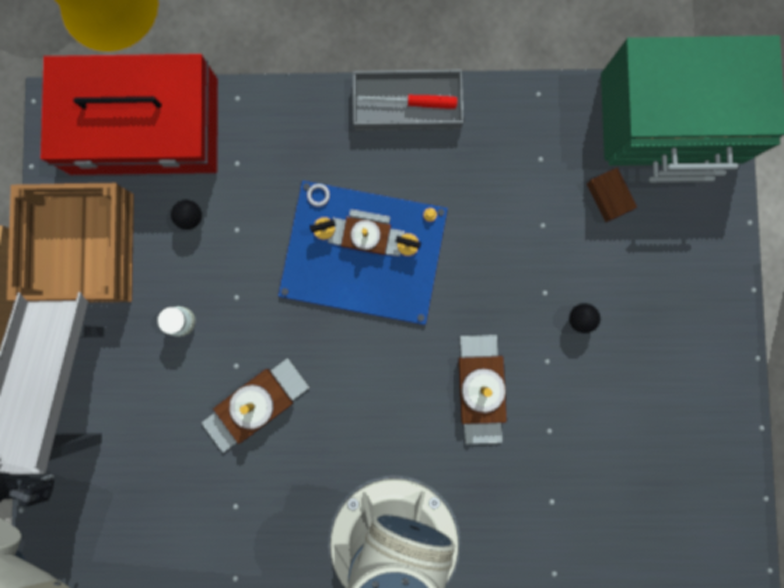

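View pics/scene0b.png

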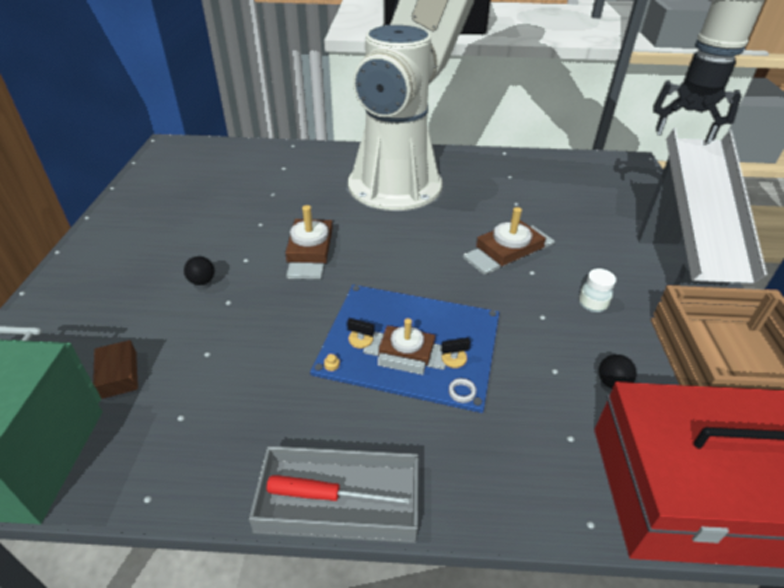

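Both pictures show the blue plate with a block at top (366,234) and scene (407,345). It is held between two black bars, at top (323,226) and (407,242). There are three compass-block candidates in the top view: (366,234), (250,407) and (483,390). The last two are larger and lie on the bare bench, so the one on the plate under the clamps is the one meant. I'll confirm this with a crop and measure.

```bash
cat > h.py <<'E'
import numpy as np,cv2
from rig import monitor, imaging, r
def ray(c,uv,z):
    K,R,t=np.array(c['mtx']),np.array(c['R']),np.array(c['t'])
    d=R.T@np.linalg.inv(K)@np.r_[uv,1.]; o=-R.T@t
    return o+d*(z-o[2])/d[2]
def proj(c,X):
    p=c['mtx']@(np.array(c['R'])@np.asarray(X,float)+c['t']); return p[:2]/p[2]
E
python3 - <<'E'
from h import *
c=imaging.camera_info("top"); a=cv2.imread('pics/top0.png')
hsv=cv2.cvtColor(a,cv2.COLOR_BGR2HSV)
m=((abs(hsv[...,0].astype(int)-110)<12)&(hsv[...,1]>170)&(hsv[...,2]>60)).astype(np.uint8)*255
roi=np.zeros_like(m); roi[120:240,190:330]=m[120:240,190:330]
cs,_=cv2.findContours(roi,cv2.RETR_EXTERNAL,cv2.CHAIN_APPROX_NONE)
h=cv2.convexHull(max(cs,key=cv2.contourArea))[:,0,:]
W=np.array([ray(c,p,12)[:2] for p in h],np.float32)
(cx,cy),wh,an=cv2.minAreaRect(W); print("plate",cx,cy,wh,an)
ps=cv2.boxPoints(((cx,cy),wh,an)); print(ps)
# bars
g=a[...,:].max(2)
bm=((g<45)).astype(np.uint8); 
for x0,x1 in((215,245),(275,305)):
    q=np.zeros_like(bm); q[150:185,x0:x1]=bm[150:185,x0:x1]
    n,l,st,ce=cv2.connectedComponentsWithStats(q); k=1+np.argmax(st[1:,4])
    pts=np.argwhere(l==k)[:,::-1].astype(np.float32)
    w=np.array([ray(c,p,60)[:2] for p in pts],np.float32)
    print("bar",st[k,4],ce[k],cv2.minAreaRect(w),w.mean(0))
    u,s,v=np.linalg.svd(w-w.mean(0)); print(np.arctan2(v[0,1],v[0,0]))
cr=a[120:240,190:330]; s=cv2.imread('pics/scene0.png')[195:300,215:365]
o=np.hstack([cv2.resize(cr,(400,343),interpolation=2),cv2.resize(s,(400,343)[:2],interpolation=2)])
cv2.imwrite('pics/c1.png',o)
E
```

```text
plate 571.208984375 53.256126403808594 (296.17803955078125, 236.99432373046875) 78.20514678955078
[[ 424.9432   -67.48433]
 [ 656.9336  -115.92789]
 [ 717.47473  173.99658]
 [ 485.48438  222.44014]]
bar 45 [229.93333333 161.22222222] ((615.9080810546875, 129.3121795654297), (8.677236557006836, 40.167667388916016), 15.292176246643066) [616.3063  129.39426]
-1.2979827
bar 38 [290.86842105 172.86842105] ((581.56298828125, -35.6453971862793), (40.92658615112305, 6.753284454345703), 73.03400421142578) [581.92523 -35.30263]
1.2653966
```

View pics/c1.png

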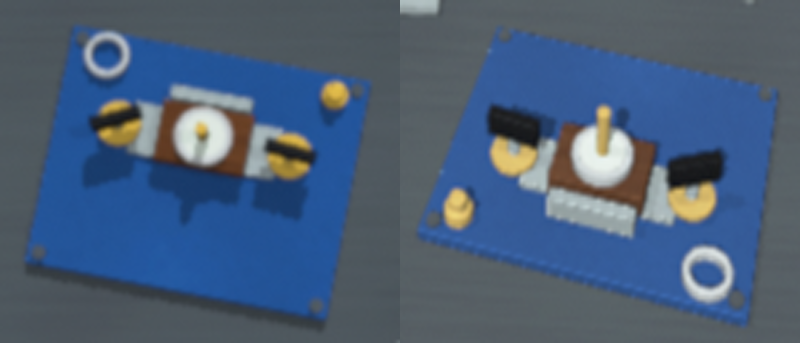

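The crop confirms it. The block on the plate has foot ends under two brass discs and a back stop behind, with bars at crop (117,120) and (289,153). Plate centre is about (571,53) with yaw about -0.206. Next I work out the height and the first move.

```bash
cat >> h.py <<'E'
from scipy.spatial.transform import Rotation as Ro
yaw=-0.206; C=np.array([571.2,53.3]); ex=np.array([np.cos(yaw),np.sin(yaw)]); ey=np.array([-ex[1],ex[0]])
def fx(x,y): return C+x*ex+y*ey
def to(x,y,z,yw):
    s=monitor.sense(); R=Ro.from_euler('xyz',s['tcp_rot'])
    T=Ro.from_euler('xyz',[np.pi,0,yw])
    print("shift",np.round(R.inv().apply(np.array([x,y,z])-s['eef_pos'])/50,3),"turn",np.round(np.degrees((R.inv()*T).as_rotvec())/6,3))
E
python3 - <<'E'
from h import *
c=imaging.camera_info("scene");t=imaging.camera_info("top")
for y,uv,ut in((-85,(257.4,233.3),(290.87,172.87)),(85,(325.6,246.4),(229.93,161.2))):
    p=fx(30,y); print(y,p)
    for z in(40,48,56): print(z,proj(c,[*p,z]),uv,"top",proj(t,[*p,z+8]),ut)
p=fx(30,0);print(p,[proj(c,[*p,z]) for z in (46,88)],[proj(t,[*p,z]) for z in(46,88)])
to(617.5,130,150,1.844)
E
```

```text
-85 [583.17928773 -36.03922244]
40 [256.65534381 235.98033049] (257.4, 233.3) top [291.0412313  173.08505819] (290.87, 172.87)
48 [256.58495955 233.72146146] (257.4, 233.3) top [291.10140918 172.63310409] (290.87, 172.87)
56 [256.51379421 231.43752508] (257.4, 233.3) top [291.16232128 172.17563587] (290.87, 172.87)
85 [617.95212795 130.3664553 ]
40 [323.86374003 249.51212838] (325.6, 246.4) top [230.03680631 161.41222553] (229.93, 161.2)
48 [324.1743692  247.25410842] (325.6, 246.4) top [229.72769785 160.89051327] (229.93, 161.2)
56 [324.48856269 244.97017878] (325.6, 246.4) top [229.41482546 160.36244826] (229.93, 161.2)
[600.56570784  47.16361643] [array([289.78949126, 240.94248614]), array([290.40699022, 228.68879365])] [array([260.54043996, 167.36379818]), array([259.8698494 , 164.74802844])]
shift [-10.994  -6.292   1.048] turn [-1.100e-02  6.000e-03  9.471e+00]
```

drive_tool(plan=[{"x":-11,"y":-6.3,"z":1.05,"az":9.47,"hand":50},{"x":-11,"y":-6.3,"z":1.05,"az":9.47,"hand":50},{"x":-11,"y":-6.3,"z":1.05,"az":9.47,"hand":50},{"x":-11,"y":-6.3,"z":1.05,"az":9.47,"hand":50},{"x":-11,"y":-6.3,"z":1.05,"az":9.47,"hand":50},{"x":-11,"y":-6.3,"z":1.05,"az":9.47,"hand":50},{"x":-11,"y":-6.3,"z":1.05,"az":9.47,"hand":50},{"x":-11,"y":-6.3,"z":1.05,"az":9.47,"hand":50}])

```text
invalid input
```

```bash
python3 -c "
from h import *
to(617.5,130,110,1.844)"
```

```text
shift [-10.994  -6.291   1.848] turn [-1.100e-02  6.000e-03  9.471e+00]
```

drive_tool(plan=[{"x":-1,"y":-0.5,"z":0.1,"ax":0,"ay":0,"az":1,"hand":50},{"x":-1.8,"y":-1,"z":0.2,"ax":0,"ay":0,"az":2,"hand":50},{"x":-2.6,"y":-1.5,"z":0.3,"ax":0,"ay":0,"az":3,"hand":50},{"x":-3.4,"y":-2,"z":0.4,"ax":0,"ay":0,"az":4,"hand":50},{"x":-4.2,"y":-2.4,"z":0.5,"ax":0,"ay":0,"az":5,"hand":50},{"x":-5,"y":-2.9,"z":0.6,"ax":0,"ay":0,"az":6,"hand":50},{"x":-5.9,"y":-3.4,"z":0.7,"ax":0,"ay":0,"az":7,"hand":50},{"x":-6.7,"y":-3.9,"z":0.8,"ax":0,"ay":0,"az":8,"hand":50}], grip_force=40)

```text
clock: 0.9
eef_pos: [450.0, 307.6, 162.4]
tcp_rot: [3.141, -0.0, 1.994]
contact_force: [0.2, 0.3, 0.1]
opening: 0.587
grasp_force: 0.0
```

```bash
python3 -c "
from h import *
to(617.5,130,110,1.844)"
```

```text
shift [-4.615  1.595  1.049] turn [ 1.000e-03 -0.000e+00  1.433e+00]
```

drive_tool(plan=[{"x":-0.9,"y":0.3,"z":0.2,"ax":0,"ay":0,"az":0.5,"hand":50},{"x":-1.8,"y":0.6,"z":0.4,"ax":0,"ay":0,"az":1,"hand":50},{"x":-2.7,"y":0.9,"z":0.6,"ax":0,"ay":0,"az":1.43,"hand":50},{"x":-3.5,"y":1.2,"z":0.8,"ax":0,"ay":0,"az":1.43,"hand":50},{"x":-4.2,"y":1.45,"z":1,"ax":0,"ay":0,"az":1.43,"hand":50},{"x":-4.61,"y":1.6,"z":1.05,"ax":0,"ay":0,"az":1.43,"hand":50},{"x":-4.61,"y":1.6,"z":1.05,"ax":0,"ay":0,"az":1.43,"hand":50},{"x":-4.61,"y":1.6,"z":1.05,"ax":0,"ay":0,"az":1.43,"hand":50}])

```text
clock: 1.7
eef_pos: [616.7, 132.8, 110.0]
tcp_rot: [-3.141, -0.0, 1.848]
contact_force: [0.5, 0.5, 0.5]
opening: 0.587
grasp_force: 0.0
```

Run:
```python
from h import *
to(617.5,130,33,1.844)
c=imaging.camera_info("wrist");print(c,monitor.sense()['eef_pos'])
a=imaging.grab_frame("wrist")[:,:,::-1]
def fish(c,X):
    p=np.array(c['R'])@np.asarray(X,float)+c['t']; th=np.arctan2(np.hypot(p[0],p[1]),p[2]); K=c['mtx']
    return K[0,0]*th*p[:2]/np.hypot(p[0],p[1])+K[:2,2]
k=784/560
b=cv2.resize(a,(784,588),interpolation=2)
for y in (85,-85):
  for z in(24,62):
    q=fish(c,[*fx(30,y),z])*k; print(q); cv2.drawMarker(b,tuple(int(v) for v in q),(0,0,255),0,10,1)
p=fx(30,85)
for s in(-1,1):
  for w in(-1,1):
    d=np.array([np.cos(1.844),np.sin(1.844)]);n=np.array([-d[1],d[0]])
    q=fish(c,[*(p+s*25*d+w*6*n),62])*k; cv2.circle(b,tuple(int(v) for v in q),2,(0,255,0),-1)
cv2.imwrite('pics/w1.png',b)
```

```text
shift [-5.900e-02  1.000e-03  1.541e+00] turn [-0.009 -0.005  0.034]
{'mtx': array([[325.1922621 ,   0.        , 279.0571583 ],
       [  0.        , 325.1922621 , 208.73253269],
       [  0.        ,   0.        ,   1.        ]]), 'R': array([[ 0.96233156,  0.27187295, -0.00175267],
       [ 0.25982698, -0.91775693,  0.3003534 ],
       [ 0.08004944, -0.28949495, -0.95382638]]), 't': array([-629.708249  ,  -49.64077836,  279.8671159 ])} [616.69919268 132.81469818 110.02658242]
[391.30290755 289.65632822]
[391.26924234 311.59736822]
[285.87798134 482.42490998]
[275.7029054  517.45145982]
```

View pics/w1.png

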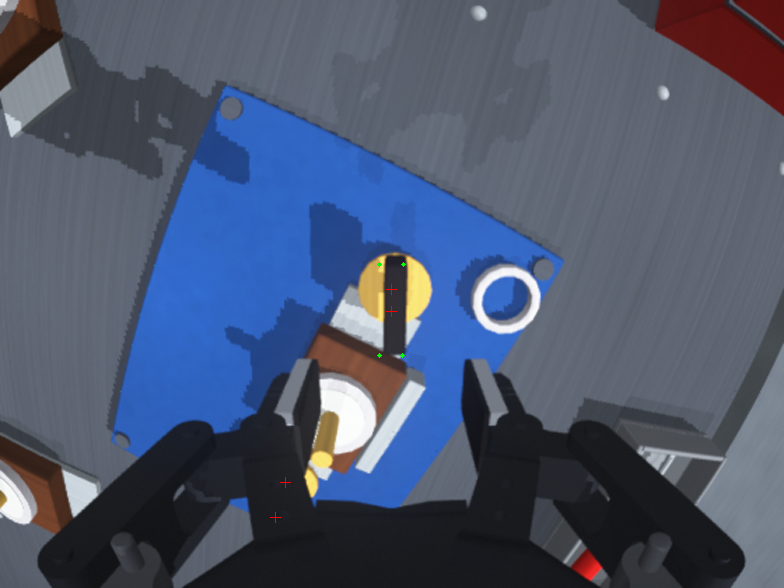

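The wrist view shows the bar at about (396,306), about 5 px right of the prediction and closely aligned with the fingers. I'll refine this by segmentation on the bar-top plane.

```bash
cat >> h.py <<'E'
def fray(c,uv,z):
    K=c['mtx']; d=np.asarray(uv,float)-K[:2,2]; r_=np.hypot(*d); th=r_/K[0,0]
    v=np.array(c['R']).T@np.r_[np.sin(th)*d/r_,np.cos(th)]; o=-np.array(c['R']).T@c['t']
    return o+v*(z-o[2])/v[2]
def bar(box,z=62,thr=40,fn=None):
    c=imaging.camera_info("wrist"); s=monitor.sense(); a=imaging.grab_frame("wrist")
    if fn: cv2.imwrite(fn,cv2.resize(a[:,:,::-1],(784,588),interpolation=2))
    x0,x1,y0,y1=box; m=np.zeros(a.shape[:2],np.uint8); m[y0:y1,x0:x1]=(a.max(2)<thr)[y0:y1,x0:x1]
    n,l,st,ce=cv2.connectedComponentsWithStats(m); k=1+np.argmax(st[1:,4]); print("px",st[k],ce[k])
    w=np.array([fray(c,p[::-1],z)[:2] for p in np.argwhere(l==k)],np.float32)
    r_=cv2.minAreaRect(w); u=np.linalg.svd(w-w.mean(0),full_matrices=False)[2][0]
    bp=cv2.boxPoints(r_); print("rect",r_,"mean",w.mean(0),"yaw",np.arctan2(u[1],u[0])%np.pi,"tool",s['eef_pos'],s['tcp_rot'][2])
    return r_,w
E
python3 - <<'E'
from h import *
bar((255,312,160,265))
E
```

```text
Traceback (most recent call last):
  File "h.py", line 24, in bar
    n,l,st,ce=cv2.connectedComponentsWithStats(m); k=1+np.argmax(st[1:,4]); print("px",st[k],ce[k])
                                                       ~~~~~~~~~^^^^^^^^^^
ValueError: attempt to get argmax of an empty sequence
```

Run:
```python
from h import *
a=imaging.grab_frame("wrist").max(2); print(a[200,270:300],a[215,270:300],a[170:262:3,282])
bar((255,312,160,265),thr=62)
```

```text
[208 209 206 186 125  53  48  52  53  53  52  53  52  53  53  53  54  53
  54  53  89 200 241 243 243 248 251 251 251 249] [237 249 249 231 134  54  49  53  53  53  53  53  54  52  54  54  54  54
  53  64 153 229 245 249 250 250 251 251 250 249] [185 185 146 121 183  41  41  47  54  54  52  53  53  54  54  54  54  54
  54  55  54  54  55  55  56  56  56  56 123  65  64]
px [273 184  17  71 976] [281.52459016 218.35040984]
rect ((618.9605712890625, 133.22048950195312), (11.010860443115234, 53.59599685668945), 13.680879592895508) mean [618.42377 134.2989 ] yaw 1.8236808 tool [616.43730244 133.76494326 110.55111697] 1.8496156553302017
```

drive_tool(plan=[{"x":-0.05,"y":0.043,"z":0.3,"ax":0,"ay":0,"az":0.29,"hand":50},{"x":-0.05,"y":0.043,"z":0.7,"ax":0,"ay":0,"az":0.29,"hand":50},{"x":-0.05,"y":0.043,"z":1.1,"ax":0,"ay":0,"az":0.29,"hand":50},{"x":-0.05,"y":0.043,"z":1.4,"ax":0,"ay":0,"az":0.29,"hand":50},{"x":-0.05,"y":0.043,"z":1.54,"ax":0,"ay":0,"az":0.29,"hand":50},{"x":-0.05,"y":0.043,"z":1.54,"ax":0,"ay":0,"az":0.29,"hand":35},{"x":-0.05,"y":0.043,"z":1.54,"ax":0,"ay":0,"az":0.29,"hand":25},{"x":-0.05,"y":0.043,"z":1.54,"ax":0,"ay":0,"az":0.29,"hand":20}], grip_force=22)

```text
clock: 2.7
eef_pos: [620.7, 130.9, 34.1]
tcp_rot: [3.14, 0.0, 1.818]
contact_force: [0.7, 0.6, -0.1]
opening: 0.236
grasp_force: 0.0
```

```bash
cat >> h.py <<'E'
def sen(n=8):
    L=[]
    for _ in range(n):
        imaging.grab_frame("wrist"); s=monitor.sense(); L.append(np.r_[s['eef_pos'],s['tcp_rot'][2],s['contact_force'],s['wrist_torque']])
    L=np.array(L); print("pos,yaw",L[:,:4].mean(0).round(3),"F",L[:,4:7].mean(0).round(2),"T",L[:,7:].mean(0).round(3),"sdTz",L[:,9].std().round(3),"open",s['opening']*85.4,s['grasp_force'],s['clock'])
E
python3 - <<'E'
from h import *
sen()
cv2.imwrite('pics/w2.png',cv2.resize(imaging.grab_frame("wrist")[:,:,::-1],(784,588)))
E
```

```text
pos,yaw [620.357 130.805  33.758   1.818] F [-0.09 -0.41  0.3 ] T [ 0.006 -0.004 -0.012] sdTz 0.032 open 19.75522462952016 0.0 3.1
```

View pics/w2.png

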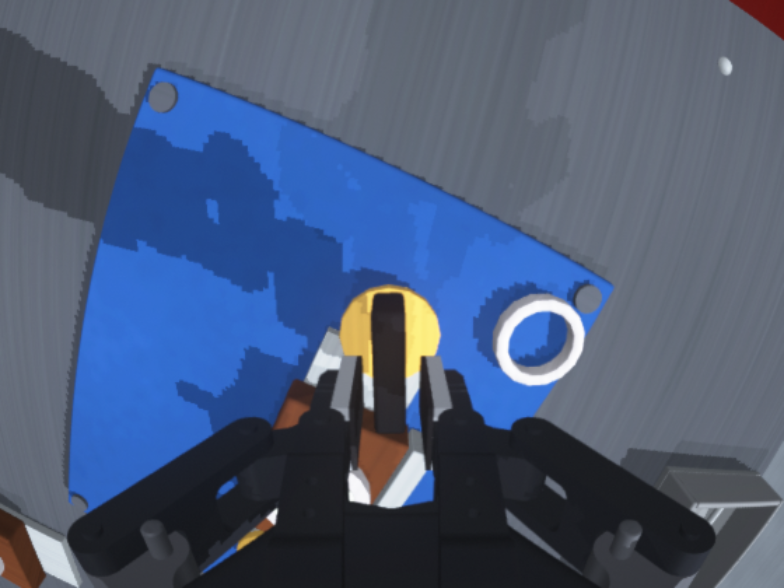

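The fingers straddle the bar at (389,370) and are well centred. I'll close gently at 22 N and read the torque.

drive_tool(plan=[{"x":0,"y":0,"z":0,"ax":0,"ay":0,"az":0,"hand":14},{"x":0,"y":0,"z":0,"ax":0,"ay":0,"az":0,"hand":6},{"x":0,"y":0,"z":0,"ax":0,"ay":0,"az":0,"hand":6},{"x":0,"y":0,"z":0,"ax":0,"ay":0,"az":0,"hand":6}], grip_force=22)

```text
clock: 3.55
eef_pos: [620.2, 130.8, 33.5]
tcp_rot: [3.141, 0.0, 1.818]
contact_force: [-1.1, -0.2, 3.8]
opening: 0.069
grasp_force: 2.1
```

```bash
python3 -c "
from h import *
sen()"
```

```text
pos,yaw [620.209 130.833  33.456   1.818] F [-0.56  0.37  5.12] T [ 0.009  0.164 -0.   ] sdTz 0.034 open 6.011210588551283 2.6729589739989024 3.95
```

Run:
```python
from h import *
a=imaging.grab_frame("wrist")[:,:,::-1]
cv2.imwrite('pics/w3.png',cv2.resize(a[170:400,180:400],(740,774)[:1]+(600,),interpolation=2))
```

```text
(no output)
```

View pics/w3.png

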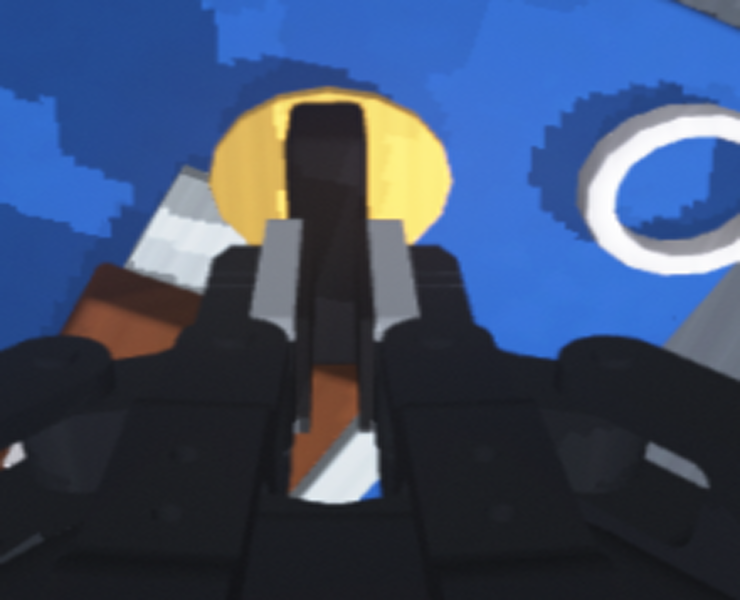

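The fingers are on the bar, pads at (280,280) and (390,280), but the squeeze is light. I'll close fully.

drive_tool(plan=[{"x":0,"y":0,"z":0,"ax":0,"ay":0,"az":0,"hand":0},{"x":0,"y":0,"z":0,"ax":0,"ay":0,"az":0,"hand":0},{"x":0,"y":0,"z":0,"ax":0,"ay":0,"az":0,"hand":0}], grip_force=22)

```text
clock: 4.3
eef_pos: [620.0, 130.7, 33.3]
tcp_rot: [-3.142, 0.0, 1.818]
contact_force: [-0.9, 0.2, 4.8]
opening: -0.001
grasp_force: 2.6
```

```bash
python3 -c "
from h import *
sen()"
```

```text
pos,yaw [619.936 130.734  33.25    1.818] F [-1.16 -0.05  5.3 ] T [-0.022  0.25   0.011] sdTz 0.027 open 0.050684028041014136 2.5977252196753398 4.7
```

Run:
```python
from h import *
a=imaging.grab_frame("wrist"); b=cv2.cvtColor(cv2.resize(cv2.imread('pics/w3.png'),(220,230)),cv2.COLOR_BGR2RGB)
n=a[170:400,180:400]
for row in (90,100,110): print(row,n[row,70:130].max(1)); print(b[row,70:130].max(1))
s=monitor.sense();print(s['opening'],s['grasp_force'],s['joint_efforts'])
```

```text
90 [230 216 216 220 224 223 222 219 218 217 217 219 221 236 242 176 141 142
 141 140 140 141 141 140 139 119  74  47  45  44  45  47  68 114 139 141
 141 141 141 141 142 142 141 172 240 251 252 252 252 253 252 252 251 251
 245 192 205 211 211 211]
[229 219 220 224 225 224 221 212 179 140 142 142 142 142 142 142 141 141
 130  94  48  41  41  39  38  38  39  39  39  41  43  43  43  43  43  42
  41  42  47  88 127 141 143 142 143 143 143 143 142 141 202 245 251 251
 233 198 211 213 213 213]
100 [ 62  45  45  45  45  45  45  44  44  44  45  43  47  71 119 138 140 140
 141 141 141 140 140 140 138 114  59  42  41  42  42  43  57 105 138 140
 141 141 142 140 141 141 141 140 124  80  50  45  45  46  47  46  45  46
  47  46  46  47  59 128]
[ 44  44  44  44  44  45  71 127 140 142 141 142 141 141 142 142 141 138
 116  53  38  39  37  35  36  37  38  41  41  41  40  40  39  39  40  38
  37  38  38  50 107 139 142 142 142 142 143 143 143 142 141 130  80  49
  45  46  46  46  46  47]
110 [ 46  47  46  46  47  47  46  46  46  47  47  48  66 117 139 139 140 140
 140 140 140 140 140 140 137 109  49  39  37  38  38  38  47 102 136 140
 141 140 141 140 140 140 141 141 139 119  75  50  47  47  47  47  47  47
  48  47  50  50  50  51]
[ 44  44  44  45  48  79 135 141 141 141 141 140 142 141 141 140 139 122
  64  39  35  35  32  34  39  39  39  37  38  38  38  38  36  37  36  34
  32  35  35  39  61 115 139 142 142 141 142 142 142 142 142 142 136  87
  53  46  46  46  47  48]
0.0013441222801186083 2.597570166690275 [-1.45530920e-01 -6.38935161e+01 -2.57642949e+01 -4.44286759e-02
 -4.67404453e-01 -1.68703045e-04]
```

drive_tool(plan=[{"x":0,"y":0,"z":0,"ax":0,"ay":0,"az":0,"hand":0},{"x":0,"y":0,"z":0,"ax":0,"ay":0,"az":0,"hand":0},{"x":0,"y":0,"z":0,"ax":0,"ay":0,"az":0,"hand":0}], grip_force=40)

```text
clock: 5.05
eef_pos: [620.0, 130.8, 33.3]
tcp_rot: [-3.142, -0.0, 1.818]
contact_force: [-1.4, -0.9, 6.1]
opening: -0.002
grasp_force: 2.6
```

The pad gap shrank to about 7 px, so the fingers have shut without the bar between them. They may be on top of it. I'll check from the side.

Run:
```python
from h import *
def fish(c,X):
    p=np.array(c['R'])@np.asarray(X,float)+c['t']; th=np.arctan2(np.hypot(p[0],p[1]),p[2]); K=c['mtx']
    return K[0,0]*th*p[:2]/np.hypot(p[0],p[1])+K[:2,2]
a=imaging.grab_frame("scene")[:,:,::-1]; c=imaging.camera_info("scene")
s=monitor.sense(); print(s['eef_pos'],"tcp px",(proj(c,s['eef_pos'])-[265,170])*[6,6])
for z in(33,62):print(z,(proj(c,[619.4,131.4,z])-[265,170])*6, fish(imaging.camera_info("wrist"),[619.4,131.4,z]))
cv2.imwrite('pics/s3.png',cv2.resize(a[170:270,265:395],(780,600),interpolation=2))
```

```text
[619.94711341 130.74819693  33.26212846] tcp px [352.76045761 492.08279016]
33 [354.26223867 491.59017459] [277.83905905 245.25244593]
62 [361.1175127  442.22569654] [277.58045911 269.04973049]
```

View pics/s3.png

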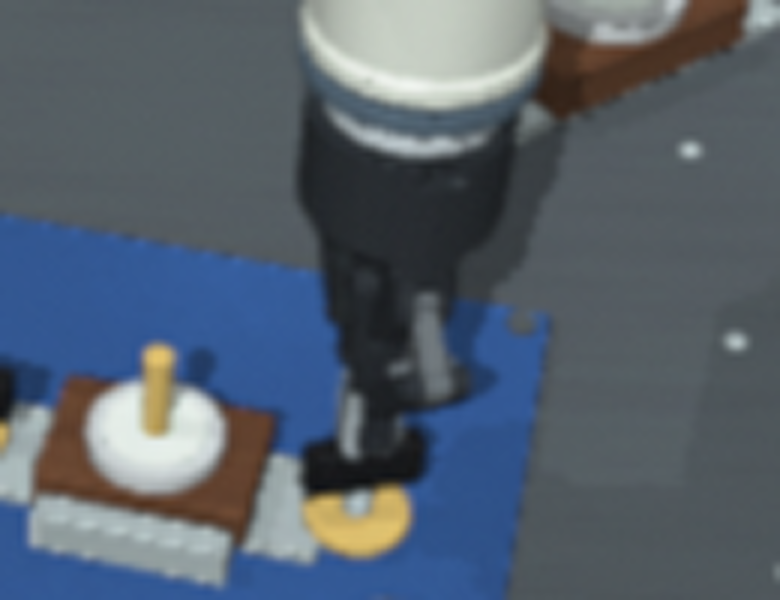

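The scene crop shows the shut fingertips at about (375,450), resting on the bar's top at about (365,455). The true tips are therefore about 29 mm above the reported TCP. I'll go by contact: lift, open, then descend about 28 mm below this height.

drive_tool(plan=[{"x":0,"y":0,"z":-0.2,"ax":0,"ay":0,"az":0,"hand":0},{"x":0,"y":0,"z":-0.3,"ax":0,"ay":0,"az":0,"hand":35},{"x":0,"y":0,"z":-0.3,"ax":0,"ay":0,"az":0,"hand":35},{"x":0,"y":0,"z":-0.3,"ax":0,"ay":0,"az":0,"hand":35},{"x":0,"y":0,"z":-0.3,"ax":0,"ay":0,"az":0,"hand":35},{"x":0,"y":0,"z":-0.1,"ax":0,"ay":0,"az":0,"hand":35},{"x":0,"y":0,"z":0.1,"ax":0,"ay":0,"az":0,"hand":35},{"x":0,"y":0,"z":0.1,"ax":0,"ay":0,"az":0,"hand":35}], grip_force=22)

```text
clock: 5.9
eef_pos: [618.4, 130.4, 25.9]
tcp_rot: [-3.138, -0.0, 1.818]
contact_force: [-0.4, 0.5, -0.8]
opening: 0.411
grasp_force: 0.0
```

```bash
python3 -c "
from h import *
sen(3)"
```

```text
pos,yaw [619.37  130.637  27.246   1.818] F [-0.    0.03 -0.25] T [-0.01  -0.023 -0.005] sdTz 0.009 open 34.63504288172278 0.0 6.05
```

drive_tool(plan=[{"x":0,"y":0,"z":0.15,"ax":0,"ay":0,"az":0,"hand":35},{"x":0,"y":0,"z":0.3,"ax":0,"ay":0,"az":0,"hand":35},{"x":0,"y":0,"z":0.4,"ax":0,"ay":0,"az":0,"hand":30},{"x":0,"y":0,"z":0.43,"ax":0,"ay":0,"az":0,"hand":20},{"x":0,"y":0,"z":0.43,"ax":0,"ay":0,"az":0,"hand":10},{"x":0,"y":0,"z":0.43,"ax":0,"ay":0,"az":0,"hand":0},{"x":0,"y":0,"z":0.43,"ax":0,"ay":0,"az":0,"hand":0},{"x":0,"y":0,"z":0.43,"ax":0,"ay":0,"az":0,"hand":0}])

```text
clock: 6.85
eef_pos: [619.4, 130.6, 6.1]
tcp_rot: [-3.14, 0.0, 1.818]
contact_force: [0.4, 0.2, -11.0]
opening: 0.139
grasp_force: 23.7
```

```bash
python3 -c "
from h import *
sen(8)"
```

```text
pos,yaw [619.384 130.592   6.173   1.818] F [  0.07  -0.74 -12.8 ] T [-0.047 -0.026  0.011] sdTz 0.021 open 11.717821626139987 23.08757502003573 7.25
```

The bar is gripped: opening 11.7 mm, 23 N, no bias torque. First feel: +az by 1.5 units (0.157 rad, 0.31 N m at most).

drive_tool(plan=[{"x":0,"y":0,"z":0,"ax":0,"ay":0,"az":0.3,"hand":0},{"x":0,"y":0,"z":0,"ax":0,"ay":0,"az":0.6,"hand":0},{"x":0,"y":0,"z":0,"ax":0,"ay":0,"az":0.9,"hand":0},{"x":0,"y":0,"z":0,"ax":0,"ay":0,"az":1.2,"hand":0},{"x":0,"y":0,"z":0,"ax":0,"ay":0,"az":1.5,"hand":0},{"x":0,"y":0,"z":0,"ax":0,"ay":0,"az":1.5,"hand":0}])

```text
clock: 7.85
eef_pos: [619.4, 130.6, 6.3]
tcp_rot: [-3.14, 0.0, 1.661]
contact_force: [-0.7, -0.7, -13.9]
opening: 0.133
grasp_force: 23.5
```

```bash
python3 -c "
from h import *
sen(12)"
```

```text
pos,yaw [619.41  130.607   6.363   1.661] F [ -1.66  -1.43 -15.58] T [-0.188  0.314  0.173] sdTz 0.033 open 11.43012073970429 23.132449141703546 8.45
```

Tz is about 0.17, which fits giving but isn't conclusive. I'll add 0.4 units (still at most 0.4 N m) to see whether it plateaus.

drive_tool(plan=[{"x":0,"y":0,"z":0,"ax":0,"ay":0,"az":0.2,"hand":0},{"x":0,"y":0,"z":0,"ax":0,"ay":0,"az":0.4,"hand":0},{"x":0,"y":0,"z":0,"ax":0,"ay":0,"az":0.4,"hand":0}])

```text
clock: 8.75
eef_pos: [619.5, 130.6, 6.5]
tcp_rot: [-3.141, 0.0, 1.618]
contact_force: [-3.7, -2.5, -17.1]
opening: 0.135
grasp_force: 23.1
```

```bash
python3 -c "
from h import *
sen(12)"
```

```text
pos,yaw [619.514 130.642   6.476   1.619] F [ -4.48  -2.32 -17.37] T [-0.345  0.798  0.17 ] sdTz 0.027 open 11.424484989325359 23.030849147035042 9.35
```

It plateaus at 0.17 N m with the opening unchanged, so this knob gives under +az. I'll continue that way.

drive_tool(plan=[{"x":0,"y":0,"z":0,"ax":0,"ay":0,"az":0.5,"hand":0},{"x":0,"y":0,"z":0,"ax":0,"ay":0,"az":1,"hand":0},{"x":0,"y":0,"z":0,"ax":0,"ay":0,"az":1.5,"hand":0},{"x":0,"y":0,"z":0,"ax":0,"ay":0,"az":2,"hand":0},{"x":0,"y":0,"z":0,"ax":0,"ay":0,"az":2.5,"hand":0},{"x":0,"y":0,"z":0,"ax":0,"ay":0,"az":3,"hand":0},{"x":0,"y":0,"z":0,"ax":0,"ay":0,"az":3.5,"hand":0}])

```text
clock: 10.05
eef_pos: [619.5, 130.7, 6.9]
tcp_rot: [-3.141, 0.0, 1.25]
contact_force: [-7.2, -3.2, -12.2]
opening: 0.131
grasp_force: 23.8
```

```bash
python3 -c "
from h import *
sen(4)"
```

```text
pos,yaw [619.522 130.676   6.906   1.251] F [ -6.17  -2.56 -12.52] T [-0.39   1.071  0.179] sdTz 0.025 open 12.048076187609615 23.72147787711583 10.25
```

drive_tool(plan=[{"x":0,"y":0,"z":0,"ax":0,"ay":0,"az":1,"hand":0},{"x":0,"y":0,"z":0,"ax":0,"ay":0,"az":2,"hand":0},{"x":0,"y":0,"z":0,"ax":0,"ay":0,"az":3,"hand":0},{"x":0,"y":0,"z":0,"ax":0,"ay":0,"az":4,"hand":0},{"x":0,"y":0,"z":0,"ax":0,"ay":0,"az":5,"hand":0},{"x":0,"y":0,"z":0,"ax":0,"ay":0,"az":6,"hand":0},{"x":0,"y":0,"z":0,"ax":0,"ay":0,"az":7,"hand":0},{"x":0,"y":0,"z":0,"ax":0,"ay":0,"az":7.5,"hand":0}])

```text
clock: 11.05
eef_pos: [619.6, 130.8, 7.9]
tcp_rot: [-3.141, 0.001, 0.463]
contact_force: [-9.3, -2.2, -3.2]
opening: 0.14
grasp_force: 25.2
```

```bash
python3 -c "
from h import *
sen(4)"
```

```text
pos,yaw [6.19561e+02 1.30757e+02 7.86200e+00 4.65000e-01] F [-9.85 -2.42 -3.18] T [-0.492  1.665  0.22 ] sdTz 0.039 open 11.667645676015526 24.993721887585707 11.25
```

drive_tool(plan=[{"x":0,"y":0,"z":0,"ax":0,"ay":0,"az":0,"hand":25},{"x":0,"y":0,"z":0,"ax":0,"ay":0,"az":0,"hand":35},{"x":0,"y":0,"z":0,"ax":0,"ay":0,"az":0,"hand":35},{"x":0,"y":0,"z":-0.5,"ax":0,"ay":0,"az":0,"hand":40},{"x":0,"y":0,"z":-1.2,"ax":0,"ay":0,"az":0,"hand":45},{"x":0,"y":0,"z":-2,"ax":0,"ay":0,"az":0,"hand":50},{"x":0,"y":0,"z":-2,"ax":0,"ay":0,"az":0,"hand":50}])

```text
clock: 11.95
eef_pos: [625.0, 131.9, 113.4]
tcp_rot: [3.139, -0.011, 0.467]
contact_force: [0.4, -0.3, 0.1]
opening: 0.586
grasp_force: 0.0
```

```bash
python3 -c "
from h import *
sen(2)
to(582.9,-35.7,110,1.265)"
```

```text
pos,yaw [6.22580e+02 1.31348e+02 1.09693e+02 4.67000e-01] F [-0.16 -0.21 -0.33] T [-0.054  0.007  0.002] sdTz 0.007 open 50.06640937627848 0.0 12.05
shift [-2.196  2.63  -0.034] turn [ 0.027 -0.036 -7.62 ]
```

drive_tool(plan=[{"x":-0.4,"y":0.5,"z":0,"ax":0,"ay":0,"az":-1.2,"hand":50},{"x":-0.8,"y":1,"z":0,"ax":0,"ay":0,"az":-2.4,"hand":50},{"x":-1.2,"y":1.5,"z":0,"ax":0,"ay":0,"az":-3.6,"hand":50},{"x":-1.6,"y":2,"z":0,"ax":0,"ay":0,"az":-4.8,"hand":50},{"x":-2,"y":2.4,"z":0,"ax":0,"ay":0,"az":-6,"hand":50},{"x":-2.2,"y":2.63,"z":0,"ax":0,"ay":0,"az":-7.2,"hand":50},{"x":-2.2,"y":2.63,"z":0,"ax":0,"ay":0,"az":-7.62,"hand":50},{"x":-2.2,"y":2.63,"z":0,"ax":0,"ay":0,"az":-7.62,"hand":50}])

```text
clock: 12.85
eef_pos: [580.4, -36.7, 105.7]
tcp_rot: [-3.14, 0.0, 1.264]
contact_force: [-0.3, -0.6, -0.0]
opening: 0.583
grasp_force: 0.0
```

Run:
```python
from h import *
sen(6)
bar((240,330,150,265),thr=62,fn='pics/w4.png')
```

```text
pos,yaw [580.846 -35.929 106.16    1.264] F [ 0.15  0.19 -0.21] T [-0.     0.008  0.008] sdTz 0.026 open 50.15079567447144 0.0 13.15
px [ 277  179   15   71 1048] [283.92748092 214.13358779]
rect ((586.0333862304688, -32.90731430053711), (51.76006317138672, 10.151372909545898), 72.45928192138672) mean [586.0447 -32.3599] yaw 1.2716384 tool [580.98215013 -35.80116978 106.48019938] 1.2648203251448367
```

View pics/w4.png

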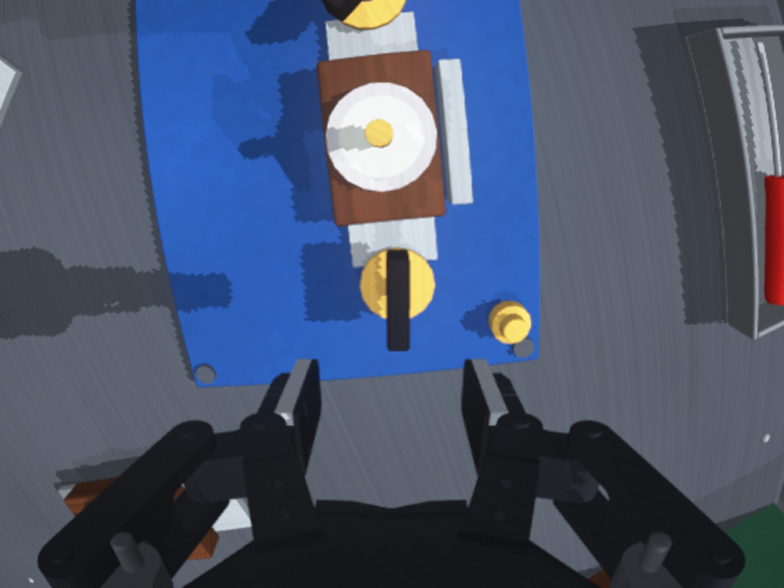

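The wrist view shows the second bar at (398,300), nearly parallel to the fingers, with the thumb nut well clear at (511,325). I'll shift and descend to the same height as before.

drive_tool(plan=[{"x":0.044,"y":0.08,"z":0.4,"ax":0,"ay":0,"az":-0.02,"hand":40},{"x":0.044,"y":0.08,"z":0.8,"ax":0,"ay":0,"az":-0.02,"hand":35},{"x":0.044,"y":0.08,"z":1.2,"ax":0,"ay":0,"az":-0.02,"hand":35},{"x":0.044,"y":0.08,"z":1.45,"ax":0,"ay":0,"az":-0.02,"hand":35},{"x":0.044,"y":0.08,"z":1.65,"ax":0,"ay":0,"az":-0.02,"hand":35},{"x":0.044,"y":0.08,"z":1.85,"ax":0,"ay":0,"az":-0.02,"hand":35},{"x":0.044,"y":0.08,"z":2,"ax":0,"ay":0,"az":-0.02,"hand":35},{"x":0.044,"y":0.08,"z":2,"ax":0,"ay":0,"az":-0.02,"hand":30}])

```text
clock: 14.0
eef_pos: [584.9, -35.3, 5.9]
tcp_rot: [-3.14, 0.0, 1.267]
contact_force: [0.5, 0.3, 0.3]
opening: 0.353
grasp_force: 0.0
```

Run:
```python
from h import *
sen(6)
```

```text
pos,yaw [585.768 -35.329   7.04    1.267] F [0.05 0.16 0.23] T [ 0.005  0.002 -0.001] sdTz 0.032 open 29.758096782191767 0.0 14.3
```

drive_tool(plan=[{"x":0,"y":0,"z":0.01,"ax":0,"ay":0,"az":0,"hand":20},{"x":0,"y":0,"z":0.01,"ax":0,"ay":0,"az":0,"hand":12},{"x":0,"y":0,"z":0.01,"ax":0,"ay":0,"az":0,"hand":0},{"x":0,"y":0,"z":0.01,"ax":0,"ay":0,"az":0,"hand":0},{"x":0,"y":0,"z":0.01,"ax":0,"ay":0,"az":0,"hand":0}])

```text
clock: 14.8
eef_pos: [585.0, -35.2, 6.3]
tcp_rot: [-3.141, 0.0, 1.267]
contact_force: [-3.7, 1.0, 5.6]
opening: 0.133
grasp_force: 22.5
```

Run:
```python
from h import *
sen(8)
```

```text
pos,yaw [584.945 -35.214   6.298   1.267] F [-3.88  1.01  5.53] T [0.19 0.68 0.09] sdTz 0.035 open 11.745788561626807 22.512120061728638 15.2
```

Grip is good, with a bias of +0.09 N m. The other thread is opposite, so I feel -az by 2 units, which can reach about 0.33 N m at most.

drive_tool(plan=[{"x":0,"y":0,"z":0,"ax":0,"ay":0,"az":-0.4,"hand":0},{"x":0,"y":0,"z":0,"ax":0,"ay":0,"az":-0.8,"hand":0},{"x":0,"y":0,"z":0,"ax":0,"ay":0,"az":-1.2,"hand":0},{"x":0,"y":0,"z":0,"ax":0,"ay":0,"az":-1.6,"hand":0},{"x":0,"y":0,"z":0,"ax":0,"ay":0,"az":-2,"hand":0},{"x":0,"y":0,"z":0,"ax":0,"ay":0,"az":-2,"hand":0}])

```text
clock: 15.8
eef_pos: [584.9, -35.1, 6.3]
tcp_rot: [-3.141, -0.0, 1.477]
contact_force: [-4.0, 1.5, 7.0]
opening: 0.138
grasp_force: 22.6
```

```bash
python3 -c "
from h import *
sen(12)"
```

```text
pos,yaw [584.861 -35.147   6.333   1.476] F [-4.05  1.32  6.63] T [ 0.19   0.775 -0.131] sdTz 0.028 open 11.489979688820632 22.614010067190975 16.4
```

drive_tool(plan=[{"x":0,"y":0,"z":0,"ax":0,"ay":0,"az":-0.3,"hand":0},{"x":0,"y":0,"z":0,"ax":0,"ay":0,"az":-0.6,"hand":0},{"x":0,"y":0,"z":0,"ax":0,"ay":0,"az":-0.6,"hand":0}])

```text
clock: 16.7
eef_pos: [584.8, -35.2, 6.4]
tcp_rot: [-3.14, -0.0, 1.54]
contact_force: [-4.7, 1.6, 7.5]
opening: 0.138
grasp_force: 22.7
```

```bash
python3 -c "
from h import *
sen(12)"
```

```text
pos,yaw [584.844 -35.138   6.367   1.539] F [-4.56  1.21  7.06] T [ 0.172  0.808 -0.17 ] sdTz 0.031 open 11.47741051145007 22.68010596802924 17.3
```

drive_tool(plan=[{"x":0,"y":0,"z":0,"ax":0,"ay":0,"az":-0.3,"hand":0},{"x":0,"y":0,"z":0,"ax":0,"ay":0,"az":-0.6,"hand":0},{"x":0,"y":0,"z":0,"ax":0,"ay":0,"az":-0.6,"hand":0}])

```text
clock: 17.6
eef_pos: [584.9, -35.1, 6.4]
tcp_rot: [-3.141, -0.0, 1.603]
contact_force: [-3.9, 1.4, 6.8]
opening: 0.135
grasp_force: 22.8
```

```bash
python3 -c "
from h import *
sen(10)"
```

```text
pos,yaw [584.832 -35.127   6.405   1.602] F [-4.74  1.55  7.2 ] T [ 0.177  0.833 -0.213] sdTz 0.018 open 11.771150589588972 22.76713741826825 18.1
```

Run:
```python
from h import *
a=imaging.grab_frame("wrist").max(2)
for r_ in range(195,275,6):
    x=np.where(a[r_,240:320]<62)[0]+240
    print(r_, (x.min(),x.max(),len(x)) if len(x) else None)
```

```text
195 None
201 None
207 None
213 None
219 None
225 None
231 (np.int64(268), np.int64(290), 23)
237 (np.int64(266), np.int64(291), 26)
243 (np.int64(266), np.int64(292), 27)
249 (np.int64(265), np.int64(292), 28)
255 (np.int64(264), np.int64(294), 31)
261 (np.int64(263), np.int64(294), 32)
267 (np.int64(240), np.int64(318), 54)
273 (np.int64(240), np.int64(319), 54)
```

The bar stays aligned with the pads after 0.335 rad of turn, so it is giving, and the torque is a drag of about 0.2. I'll carry on under -az.

drive_tool(plan=[{"x":0,"y":0,"z":0,"ax":0,"ay":0,"az":-0.6,"hand":0},{"x":0,"y":0,"z":-0.01,"ax":0,"ay":0,"az":-1.2,"hand":0},{"x":0,"y":0,"z":-0.01,"ax":0,"ay":0,"az":-1.8,"hand":0},{"x":0,"y":0,"z":-0.01,"ax":0,"ay":0,"az":-2.4,"hand":0},{"x":0,"y":0,"z":-0.01,"ax":0,"ay":0,"az":-3,"hand":0}])

```text
clock: 18.65
eef_pos: [584.6, -35.2, 6.8]
tcp_rot: [-3.14, -0.001, 1.918]
contact_force: [-6.1, 0.9, 7.9]
opening: 0.134
grasp_force: 22.9
```

```bash
python3 -c "
from h import *
sen(4)"
```

```text
pos,yaw [584.645 -35.162   6.866   1.918] F [-5.4   1.25  7.46] T [ 0.162  0.924 -0.231] sdTz 0.013 open 11.529186117531742 22.802072244230658 18.85
```

drive_tool(plan=[{"x":0,"y":0,"z":0,"ax":0,"ay":0,"az":-0.9,"hand":0},{"x":0,"y":0,"z":-0.01,"ax":0,"ay":0,"az":-1.8,"hand":0},{"x":0,"y":0,"z":-0.015,"ax":0,"ay":0,"az":-2.7,"hand":0},{"x":0,"y":0,"z":-0.02,"ax":0,"ay":0,"az":-3.6,"hand":0},{"x":0,"y":0,"z":-0.02,"ax":0,"ay":0,"az":-4.5,"hand":0},{"x":0,"y":0,"z":-0.02,"ax":0,"ay":0,"az":-5.4,"hand":0},{"x":0,"y":0,"z":-0.02,"ax":0,"ay":0,"az":-6.3,"hand":0},{"x":0,"y":0,"z":-0.02,"ax":0,"ay":0,"az":-7.2,"hand":0}])

```text
clock: 19.65
eef_pos: [584.3, -35.4, 7.9]
tcp_rot: [-3.141, -0.002, 2.674]
contact_force: [-6.3, -0.4, 10.3]
opening: 0.134
grasp_force: 23.2
```

```bash
python3 -c "
from h import *
sen(4)"
```

```text
pos,yaw [584.381 -35.391   7.95    2.673] F [-6.06 -0.39  9.62] T [-0.068  1.122 -0.225] sdTz 0.011 open 11.460028766550154 23.09479543240741 19.85
```

drive_tool(plan=[{"x":0,"y":0,"z":0,"ax":0,"ay":0,"az":0,"hand":25},{"x":0,"y":0,"z":0,"ax":0,"ay":0,"az":0,"hand":35},{"x":0,"y":0,"z":0,"ax":0,"ay":0,"az":0,"hand":35},{"x":0,"y":0,"z":-0.5,"ax":0,"ay":0,"az":0,"hand":40},{"x":0,"y":0,"z":-1.2,"ax":0,"ay":0,"az":0,"hand":45},{"x":0,"y":0,"z":-2,"ax":0,"ay":0,"az":0,"hand":50},{"x":0,"y":0,"z":-2,"ax":0,"ay":0,"az":0,"hand":50}])

```text
clock: 20.55
eef_pos: [589.3, -35.5, 112.8]
tcp_rot: [3.138, 0.008, 2.67]
contact_force: [0.7, 0.4, 0.3]
opening: 0.587
grasp_force: 0.0
```

```bash
python3 -c "
from h import *
sen(2)
to(602,47.7,110,1.364)"
```

```text
pos,yaw [587.056 -35.383 109.522   2.67 ] F [ 0.29 -0.04 -0.43] T [0.028 0.023 0.023] sdTz 0.005 open 49.97297269714886 0.0 20.65
shift [ 0.474  1.622 -0.028] turn [2.2000e-02 1.2000e-02 1.2475e+01]
```

drive_tool(plan=[{"x":0.1,"y":0.3,"z":0,"ax":0,"ay":0,"az":1.4,"hand":50},{"x":0.2,"y":0.6,"z":0,"ax":0,"ay":0,"az":2.8,"hand":50},{"x":0.3,"y":0.9,"z":0,"ax":0,"ay":0,"az":4.2,"hand":50},{"x":0.4,"y":1.2,"z":0,"ax":0,"ay":0,"az":5.6,"hand":50},{"x":0.47,"y":1.5,"z":0,"ax":0,"ay":0,"az":7,"hand":50},{"x":0.47,"y":1.62,"z":0,"ax":0,"ay":0,"az":8.4,"hand":50},{"x":0.47,"y":1.62,"z":0,"ax":0,"ay":0,"az":9.8,"hand":50},{"x":0.47,"y":1.62,"z":0,"ax":0,"ay":0,"az":11.2,"hand":50}])

```text
clock: 21.45
eef_pos: [600.3, 47.8, 105.8]
tcp_rot: [-3.139, 0.0, 1.492]
contact_force: [-1.0, 0.2, 0.5]
opening: 0.583
grasp_force: 0.0
```

drive_tool(plan=[{"x":0,"y":0,"z":0,"ax":0,"ay":0,"az":1.27,"hand":50},{"x":0,"y":0,"z":0,"ax":0,"ay":0,"az":1.27,"hand":50},{"x":0,"y":0,"z":0,"ax":0,"ay":0,"az":1.27,"hand":50}])

```text
clock: 21.75
eef_pos: [600.6, 47.5, 106.5]
tcp_rot: [-3.14, 0.001, 1.368]
contact_force: [-0.0, 0.1, -0.5]
opening: 0.585
grasp_force: 0.0
```

Run:
```python
from h import *
sen(4)
c=imaging.camera_info("wrist")
a=imaging.grab_frame("wrist")[:,:,::-1]
cv2.imwrite('pics/w5.png',cv2.resize(a,(784,588),interpolation=2))
```

```text
pos,yaw [600.973  47.499 107.109   1.367] F [-0.13  0.5   0.38] T [ 0.011  0.025 -0.031] sdTz 0.024 open 50.076135366670094 0.0 21.95
```

View pics/w5.png

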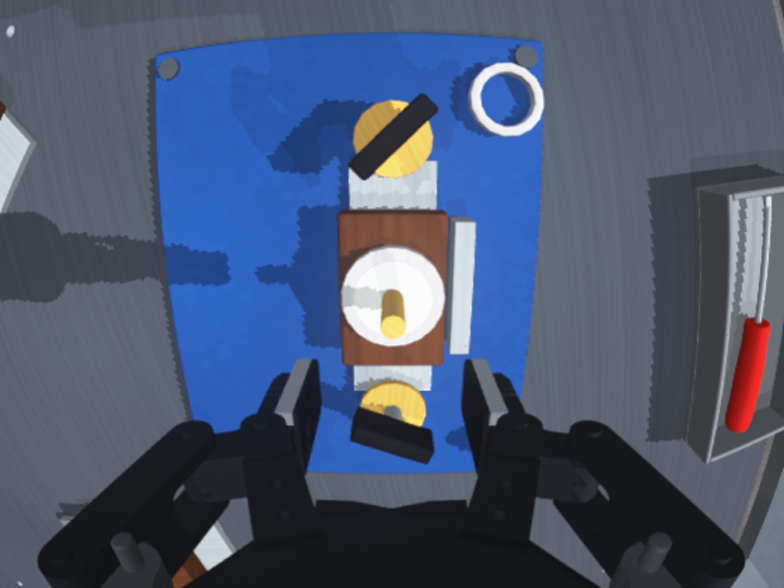

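Both bars stand turned, at (393,137) and (393,440). The pin is centred at about (393,325) and the block is still under the discs. I'll grip the pin.

drive_tool(plan=[{"x":0,"y":0.02,"z":0.4,"ax":0,"ay":0,"az":0,"hand":40},{"x":0,"y":0.02,"z":0.8,"ax":0,"ay":0,"az":0,"hand":40},{"x":0,"y":0.02,"z":1.2,"ax":0,"ay":0,"az":0,"hand":35},{"x":0,"y":0.02,"z":1.5,"ax":0,"ay":0,"az":0,"hand":30},{"x":0,"y":0.02,"z":1.64,"ax":0,"ay":0,"az":0,"hand":25},{"x":0,"y":0.02,"z":1.64,"ax":0,"ay":0,"az":0,"hand":15},{"x":0,"y":0.02,"z":1.64,"ax":0,"ay":0,"az":0,"hand":0},{"x":0,"y":0.02,"z":1.64,"ax":0,"ay":0,"az":0,"hand":0}], grip_force=25)

```text
clock: 22.8
eef_pos: [602.3, 47.3, 26.0]
tcp_rot: [3.141, -0.0, 1.365]
contact_force: [0.2, -0.3, -5.2]
opening: 0.13
grasp_force: 25.4
```

```bash
python3 -c "
from h import *
sen(6)
p=np.array([602,47.7])-78*ex; print(p)
s=monitor.sense()['eef_pos']; to(*(s[:2]-78*ex),s[2],1.367)"
```

```text
pos,yaw [602.265  47.339  25.915   1.365] F [-0.06  0.01 -5.43] T [-0.008 -0.024 -0.014] sdTz 0.02 open 11.17393895719677 25.358617901802063 23.1
[525.64915963  63.65459728]
shift [-0.   -1.56 -0.  ] turn [ 0.001 -0.    -0.024]
```

The pin is gripped at 11.2 mm. The arm is bearing about 5 N of the block's weight, so I'll ease down 1 mm and check.

drive_tool(plan=[{"x":0,"y":0,"z":0.02,"ax":0,"ay":0,"az":0,"hand":0},{"x":0,"y":0,"z":0.02,"ax":0,"ay":0,"az":0,"hand":0}])

```text
clock: 23.3
eef_pos: [602.4, 47.4, 25.4]
tcp_rot: [3.141, -0.0, 1.364]
contact_force: [-2.8, -0.1, 3.2]
opening: 0.127
grasp_force: 26.3
```

```bash
python3 -c "
from h import *
sen(6)"
```

```text
pos,yaw [602.374  47.355  25.388   1.364] F [-3.62  0.01  5.91] T [-0.062  0.59   0.015] sdTz 0.032 open 10.935175890403611 26.38784408569336 23.6
```

drive_tool(plan=[{"x":0,"y":-0.06,"z":0,"ax":0,"ay":0,"az":0,"hand":0},{"x":0,"y":-0.14,"z":0,"ax":0,"ay":0,"az":0,"hand":0},{"x":0,"y":-0.24,"z":0,"ax":0,"ay":0,"az":0,"hand":0},{"x":0,"y":-0.36,"z":0,"ax":0,"ay":0,"az":0,"hand":0},{"x":0,"y":-0.48,"z":0,"ax":0,"ay":0,"az":0,"hand":0},{"x":0,"y":-0.6,"z":0,"ax":0,"ay":0,"az":0,"hand":0}])

```text
clock: 24.2
eef_pos: [573.9, 53.7, 25.5]
tcp_rot: [3.139, -0.001, 1.365]
contact_force: [4.6, -0.9, 4.3]
opening: 0.129
grasp_force: 26.4
```

```bash
python3 -c "
from h import *
sen(3)"
```

```text
pos,yaw [572.96   53.829  25.382   1.365] F [2.61 0.03 7.32] T [-0.018 -0.373  0.026] sdTz 0.03 open 10.996592644948358 26.71878844499588 24.35
```

Sliding freely with low drag. I'll continue to about 80 mm.

drive_tool(plan=[{"x":0,"y":-0.14,"z":0,"ax":0,"ay":0,"az":0,"hand":0},{"x":0,"y":-0.28,"z":0,"ax":0,"ay":0,"az":0,"hand":0},{"x":0,"y":-0.42,"z":0,"ax":0,"ay":0,"az":0,"hand":0},{"x":0,"y":-0.56,"z":0,"ax":0,"ay":0,"az":0,"hand":0},{"x":0,"y":-0.7,"z":0,"ax":0,"ay":0,"az":0,"hand":0},{"x":0,"y":-0.84,"z":0,"ax":0,"ay":0,"az":0,"hand":0},{"x":0,"y":-0.98,"z":0,"ax":0,"ay":0,"az":0,"hand":0},{"x":0,"y":-0.98,"z":0,"ax":0,"ay":0,"az":0,"hand":0}])

```text
clock: 25.15
eef_pos: [524.9, 63.9, 25.4]
tcp_rot: [3.14, -0.001, 1.365]
contact_force: [1.1, 0.9, 9.3]
opening: 0.133
grasp_force: 26.8
```

```bash
python3 -c "
from h import *
sen(3)"
```

```text
pos,yaw [524.851  63.886  25.346   1.365] F [0.96 0.8  9.63] T [ 0.097 -0.188  0.015] sdTz 0.005 open 11.097309282277688 26.917153000831604 25.3
```

Moved 79 mm. Release and rise clear.

drive_tool(plan=[{"x":0,"y":0,"z":0,"ax":0,"ay":0,"az":0,"hand":20},{"x":0,"y":0,"z":0,"ax":0,"ay":0,"az":0,"hand":35},{"x":0,"y":0,"z":0,"ax":0,"ay":0,"az":0,"hand":40},{"x":0,"y":0,"z":-0.4,"ax":0,"ay":0,"az":0,"hand":40},{"x":0,"y":0,"z":-1,"ax":0,"ay":0,"az":0,"hand":40},{"x":0,"y":0,"z":-1.8,"ax":0,"ay":0,"az":0,"hand":40},{"x":0,"y":0,"z":-2.2,"ax":0,"ay":0,"az":0,"hand":40},{"x":0,"y":0,"z":-2.2,"ax":0,"ay":0,"az":0,"hand":40}])

```text
clock: 26.1
eef_pos: [526.6, 63.7, 137.4]
tcp_rot: [3.137, -0.001, 1.364]
contact_force: [0.1, -0.3, -0.1]
opening: 0.467
grasp_force: 0.0
```

Run:
```python
from h import *
sen(2)
a=imaging.grab_frame("scene")[:,:,::-1]; w=imaging.grab_frame("wrist")[:,:,::-1]
cv2.imwrite('pics/f.png',np.hstack([cv2.resize(a[150:310,200:380],(400,356)),cv2.resize(w,(400,356))]))
```

```text
pos,yaw [524.937  63.54  134.959   1.364] F [ 0.13  0.25 -0.84] T [ 0.037 -0.007 -0.018] sdTz 0.008 open 40.36792964706959 0.0 26.2
```

View pics/f.png

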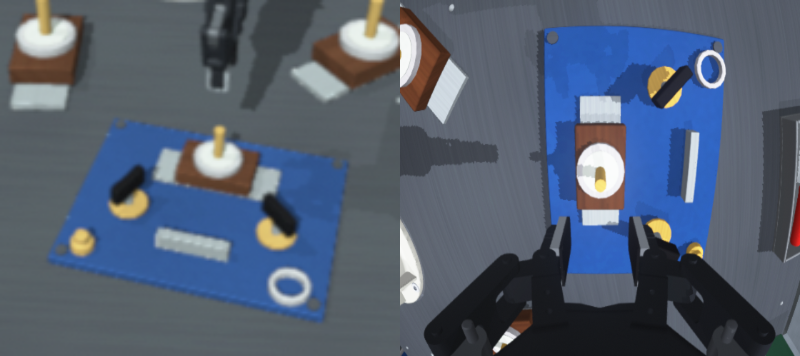

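The block at (217,165) lies square on the plate and clear of both discs. Both knobs are turned, the bystanders are in place, and the gripper is clear. Handing in.

```bash
python3 -c "
from rig import r
print(r.sign_off())"
```

```text
the job is handed in; nothing more can be done
None
```

I backed both knobs off about 1.25 rad each, slid the block about 79 mm to the front so it lies square on the plate and clear of both discs, and handed the job in; the sign-off gave no verdict.

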